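# Refit the swan-neck spout in the water font

### The job

The cleaned stainless spout is standing in the cutlery drainer. Put it back on the drinking-water font: push its plug end down into the socket on top of the column, past the grip, until it is fully home, without forcing it, and with the outlet over the drip tray. Then give it a gentle tug upward, enough to bring the socket's sprung collar right up with it, to prove that it has caught, and leave it standing home and upright in the font, without disturbing the other things on the counter.

Things in the scene. Friction and masses are not known exactly. Their poses are not given: they have to be found in the camera images.
- spout: Swan-neck spout, rigid stainless tube 16 mm thick, about 0.2 kg; origin at the centre of its foot. z runs up the straight leg, 150 mm long; bent over at the top (20 mm radius) into a level bar (axis 170, top 178 mm above the foot) towards -x, then down to the outlet. Starts standing in the drainer, foot on its floor (4 mm up), leaning up to 4 degrees.
- spout_grip (a point): Where to grip the spout: on the leg's axis, 135 mm above the foot, 15 mm below the bend; axes as the spout. Fingers coming from above close along y, one on each side of the level bar. The plug end below: foot 7 mm wide, cone to 16 mm over the lowest 7 mm, a groove 10 mm wide from 14 to 21 mm up.
- spout_outlet (a point): Centre of the lower end of the spout's outlet nozzle (20 mm wide), 110 mm from the leg's axis (-x) and 126 mm above the foot; axes as the spout.
- font: Drinking-water font, fixed: stainless column 49 mm wide, 112 mm high, before it (-x) a black drip tray, 18 mm high; small black tap lever on its -y side (out to 52 mm, 105 mm high). Origin on the counter under the column's axis; z up, -x from the column over the tray. More than 40 N between spout and font spoils the fitting.
- socket_mouth (a point): Centre of the push-in socket's mouth, at the top of the collar when down, 119 mm above the counter; axes as the font. Collar opening 18.8 mm, bevelled; bore 17.4 mm. Inside, unseen, an adjustable seat lies 45 to 65 mm below this point: a hard stop, where the foot stands when home. Sprung jaws 15.5 to 19 mm above the seat spread at about 10 N and snap into the groove 1.5 mm before it.
- collar (a joint): Rise in m of the grey plastic collar (33 mm wide, 7 mm high) on the column's top: 0 down, 0.003 at its upper stop. Jaws and seat hang from it; a spring holds it down (6 N, 9 N at the stop). It rises only when the caught spout is pulled up: 1.5 mm of play, 3 mm with the collar, then a hard stop. Let go, it sinks back.
- tray_centre (a point): Centre of the top of the drip tray's grating, 20 mm above the counter, 120 mm before the column's axis; the tray is 150 mm (x) by 200 mm (y), axes as the font.
- drainer: White plastic cutlery drainer, fixed, 110 mm (x) by 150 mm (y), 94 mm high; origin at the centre of its underside, z up. Its 4 mm lid and a grid 30 mm up have six square holes of 18.5 mm; its floor is 4 mm thick. The spout stands in the middle hole of the row on the -x side (26 mm from the centre).
- tumbler: Drinking glass, 68 mm wide, 95 mm high, beside the font; origin under its centre. Leave alone.
- mug: White mug, 82 mm wide with a handle, 92 mm high, near the drainer; origin under its centre. Leave alone.
- sponge: Sponge, 70 by 100 by 28 mm, near the drainer; origin under its centre. Leave alone.
- salt: White salt cellar, 42 mm wide, 78 mm high; origin under its centre. Leave alone.
- descaler: Grey bottle of descaler, 60 mm wide, 150 mm high; origin under its centre. Leave alone.
- brush: Washing-up brush, white, 205 mm long, lying on the counter; origin under the middle. Leave alone.
Mind the look-alikes: they are no part of the job. Of the things that look like the spout, the largest one is meant.

How it is judged (in metres and radians):
On the way, in this order (a step that is already met when the one before it is completed fails the run):
1. the spout's plug end is pushed into the socket, to the grip or past it (z of spout in the frame of socket_mouth below -0.043 m and horizontal distance between spout and socket_mouth below 0.003 m), for 0.2 s.
2. a tug upward lifts the collar by more than 2 mm: the spout has caught (value of joint collar above 0.002 m and z of spout in the frame of socket_mouth below -0.038 m), for 0.05 s.
At the end, for the whole second after the job is handed in: The spout stands in the font's socket caught, with its foot more than 42 mm below the mouth and within 3 mm of the axis, upright within 5 degrees, the collar down (within 1 mm), its outlet over the drip tray (within 70 mm before or behind and 80 mm left or right of the grating's centre), at rest (z of spout in the frame of socket_mouth below -0.042 m and horizontal distance between spout and socket_mouth below 0.003 m and angle between the z axis of spout_grip and the z axis of socket_mouth, either way round below 0.087 rad and value of joint collar below 0.001 m and x of spout_outlet in the frame of tray_centre between -0.07 and 0.07 m and y of spout_outlet in the frame of tray_centre between -0.08 and 0.08 m and linear speed of spout below 0.02 m/s); the robot touches nothing.
It fails at once if more than 40 N between the spout and the font (contact force between spout and font above 40 N).
It fails at once if a bystander moved by more than 30 mm (distance of any of tumbler, mug, sponge, salt, descaler, brush from where it was at the start of the episode above 0.03 m).
It also fails if it takes over 69 s, if anything falls off the work surface, if the arm or the gripper's body presses on something with over 40 N, if the wrist force passes 120 N, or if a joint passes its speed limit or range.

### The arm

A 7-joint arm with a two-finger parallel gripper is mounted at the origin on the work surface. World frame = base frame: x ahead of the robot, y to its left, z up, the work surface at z = 0. Lengths are in mm, angles in degrees, forces in N, time in s.
With the tool pointing down it reaches from about 350 to 900 mm from the base axis. Payload 8.1 kg.
Tool frame: the origin (TCP) lies midway between the tips of the shut fingers; the grasp point (between the pads) lies robot.grip_point_offset behind it (robot.grip_point_offset is the distance from the TCP to the grasp point, in mm); z points along the fingers, y is the line along which they close (so a half turn about z gives the same grasp; the last joint's range is limited). The gripper opens to 85 mm and grips with 20 to 120 N. Pads are 22 mm wide; open, the fingers measure 114 mm over their backs; the gripper's body (76 mm by 85 mm) begins 54 mm behind the grasp point. The pads swing forward as they close: fully open they stand 13 mm farther back than shut.
Start: joints at [58.579, 24.895, 1.432, 90.138, -0.665, 64.973, -4.303], TCP at [269.467, -563.941, 231.323] pointing down, gripper open.
Joint ranges: [-149.89, 149.89], [-25.12, 119.58], [-72.63, 75.52], [4.76, 147.25], [-75.54, 255.54], [6.69, 114.76], [-157.13, 157.13]. Speed limits (degrees/s): [127.2, 127.2, 172.46, 172.46, 180, 180, 180].

### API

Orientations are given as a 3x3 rotation matrix whose columns are the frame's x, y, z axes.
In Python, from workcell import robot gives the robot as it stands.
- The arm moves only by the tool jog_arm, never from a script. Its arguments are lists of equal length, an entry for each row: "xyz": the shift along the tool's x, y, z in cm, a list of three; "delta_rot": the turn, a rotation vector about the tool's x, y, z in rad, a list of three; "claw": the opening, from 0 (shut) to 1 (fully open). A call has 1 to 10 rows; each row is the pose to reach, as a shift and turn from the pose commanded when the call began, along the tool's axes at that moment; what a row does not reach only later rows make up. A row lasts 1/12 s, in which the tool goes at most 41.7 mm and 7.16 degrees, less where a joint would pass 70% of its speed; a pose out of reach is approached as far as the arm can. A call with a gripper value outside its range is refused whole. The fingers move at their own pace and stop on an object; "newtons" is the grip in N (left out, the last holds). Time passes only in rows, so rows that repeat a pose let the fingers close. It gives the time, the measured TCP pose, the force, the opening and the grip force at its end, in the units of the state.
- robot.sense(): the state, without advancing time (a new reading comes with each control period).
- robot.grab_frame(name): name is "side" or "top"; returns the picture (400x640x3 uint8, blue, green, red); there is no depth.
- robot.camera_params(name): a dict with "K" (3x3 intrinsics, pixels), "D" ([k1, k2, p1, p2, k3] as OpenCV has them; the pictures are not rectified), "rvec" (rotation vector, rad) and "tvec" (3), from world to camera coordinates, as OpenCV has them. Camera axes: x right, y down, z forward; pixel columns grow to the right and rows downward; lengths in mm; the calibration is good to about 2 mm. A picture is of the moment at which its call begins. camera_params takes no time and is no camera call.
- robot.close_job(): hands the job in; it is judged then, once.
The state is a dict: "clock": time; "joint_positions": joint angles; "joint_vel": joint speeds; "joint_efforts": joint torques, N m; "ee_pos": TCP position; "ee_rot": TCP orientation; "force": force on the tool from outside, world axes, zero at the start; "moment": the same for the moment, N m; "finger_gap": finger opening in mm; "grip_force": force on a finger pad.
Only numpy, scipy, OpenCV 4.12 (cv2) and the standard library are available. Lean on these libraries where they do the work, as an engineer would, in place of code of your own. Each camera call takes 0.05 s, during which the arm holds its last target. There are 200 camera calls.

## Working session

There is one attempt and no reset: what is moved stays moved. The work goes in short steps, Python scripts to look and compute and a tool call to move; the robot and the scene stay as the last step left them, time stands still between calls to the robot, and variables do not carry over. Pictures are saved under pics/ and viewed, at most 10 in all, crops included, and the job is handed in when it is done.

Besides the shell and the picture viewer there is one more tool, called after "Request:" as name(argument=value, ...) on one line, values as JSON. jog_arm: Moves the arm, as the interface text tells. Its arguments: {"type":"object","properties":{"xyz":{"type":"array","items":{"type":"array","items":{"type":"number"}}},"delta_rot":{"type":"array","items":{"type":"array","items":{"type":"number"}}},"claw":{"type":"array","items":{"type":"number"}},"newtons":{"type":"number"}},"required":["xyz","delta_rot","claw"]}

```bash
mkdir -p pics; python3 - <<'E'
from workcell import robot
import cv2,numpy as np
for n in("side","top"):
    cv2.imwrite(f"pics/{n}0.png",robot.grab_frame(n)); p=robot.camera_params(n)
    R=cv2.Rodrigues(np.array(p["rvec"],float))[0]; print(n,np.array(p["K"]).tolist(),p["D"],(-R.T@np.array(p["tvec"]).ravel()).round(),R.round(2).tolist())
s=robot.sense();print(s);print(robot.grip_point_offset)
E
```

```text
side [[500.18367679054984, 0.0, 325.96675728513816], [0.0, 500.18367679054984, 194.52684163345154], [0.0, 0.0, 1.0]] [-0.13095532  0.          0.          0.          0.        ] [  78. 1206. 1041.] [[-0.92, -0.4, 0.01], [-0.23, 0.52, -0.82], [0.32, -0.76, -0.57]]
top [[419.7747081314243, 0.0, 323.25919943220083], [0.0, 419.7747081314243, 204.29443221708453], [0.0, 0.0, 1.0]] [0.02839604 0.         0.         0.         0.        ] [ 368.  -66. 1186.] [[0.11, -0.99, -0.01], [-0.97, -0.1, -0.22], [0.22, 0.03, -0.97]]
{'clock': 0.1, 'joint_positions': array([58.57738483, 24.93379633,  1.43035688, 90.18332517, -0.664503  ,
       64.97280831, -4.30302933]), 'joint_vel': array([-0.0547495 , -0.00625778, -0.11449108, -0.11834036,  0.01385818,
        0.03285798,  0.0300973 ]), 'joint_efforts': array([ 3.53297437e-03, -6.71755600e+01,  1.02765530e+00, -3.16904318e+01,
        1.56084466e-02,  7.19795062e-03,  3.30828152e-05]), 'ee_pos': array([ 269.26830077, -563.52697915,  230.59363978]), 'ee_rot': array([[ 9.02280618e-01,  4.31148649e-01, -7.27616019e-04],
       [ 4.31149243e-01, -9.02279796e-01,  1.22484237e-03],
       [-1.28424099e-04, -1.41886263e-03, -9.99998985e-01]]), 'force': array([ 0.42008572, -0.01691705,  0.46045245]), 'moment': array([ 0.00103621, -0.01061515, -0.04387454]), 'grip_force': 0.0, 'finger_gap': 85.49414351823249}
18.700000000000003
```

View pics/side0.png

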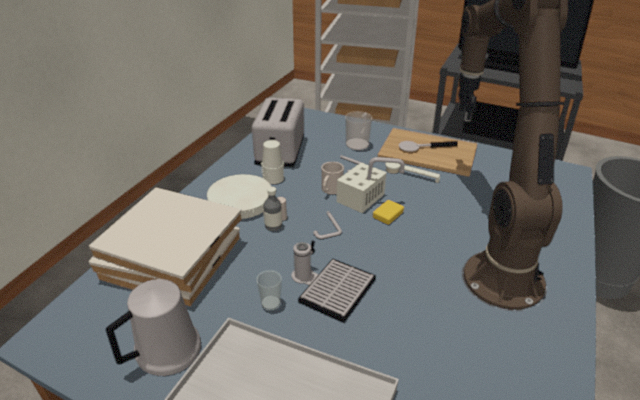

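View pics/top0.png

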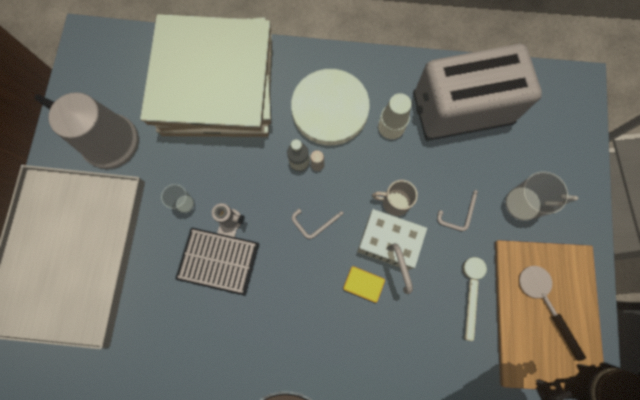

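The side view shows the drainer at (362,187) with the spout's bar at (385,162), the font column at (303,262) and its tray at (338,288). The top view shows the drainer at (393,237) and the font at (222,215).

Possible spouts, by top-view pixel: the one standing in the drainer (400,265), a bent tube lying at (318,222) and another lying at (460,210). The one in the drainer is the largest and it is standing, so I choose it and check it in a close crop.

```bash
python3 - <<'E'
import cv2,numpy as np
s=cv2.imread("pics/side0.png");t=cv2.imread("pics/top0.png")
def c(im,x,y,w,h,f=5):
    return cv2.resize(im[y:y+h,x:x+w],None,fx=f,fy=f,interpolation=cv2.INTER_CUBIC)
# each 80x60 -> 400x300
a=np.vstack([np.hstack([c(t,355,200,80,60+0),c(t,190,190,80,60)]),np.hstack([c(s,330,145,80,60),c(s,270,230,80,60)])])
t2=c(t,350,200,80,100,5)
cv2.imwrite("pics/c1.png",np.hstack([c(t,355,200,80,100,5),c(s,330,140,80,100,5)]))
cv2.imwrite("pics/c2.png",np.hstack([c(t,175,195,80,100,5),c(s,280,225,80,100,5)]))
E
```

```text
(no output)
```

View pics/c1.png

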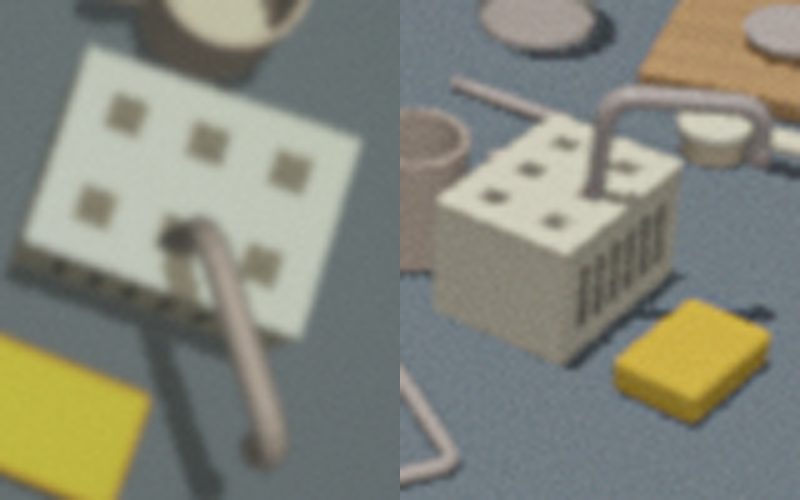

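View pics/c2.png

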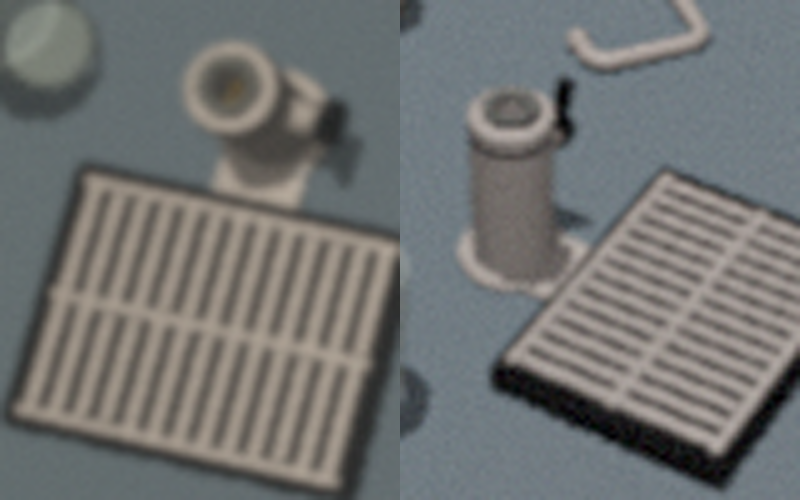

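Crop 1 confirms the choice: a tall swan-neck tube standing in the drainer's middle hole, with its bend at top-view crop (205,232) and its bar end at (268,440). In the side view the bend is at (607,97) and the outlet at (762,158). Crop 2 shows the collar centre at top (232,88) and side (512,105), the tray corners and the lever at (335,120).

```bash
cat > h.py <<'E'
import cv2,numpy as np
from scipy.optimize import least_squares
from scipy.spatial.transform import Rotation as Ro
from workcell import robot
P={n:robot.camera_params(n) for n in("side","top")}
def proj(n,X):
    p=P[n]
    return cv2.projectPoints(np.array(X,float).reshape(-1,1,3),*[np.array(p[k],float) for k in("rvec","tvec","K","D")])[0].reshape(-1,2)
def crop(pts,o,f=5,off=(0,0)): return (np.array(pts,float)-off+.5)/f-.5+o
def atz(n,uv,z): return least_squares(lambda v:(proj(n,[[v[0],v[1],z]])[0]-uv),[500,0]).x
def tri(ut,us): return least_squares(lambda v:np.r_[proj("top",[v])[0]-ut,proj("side",[v])[0]-us],[500,0,100])
a=np.linspace(0,90,7)*np.pi/180
CL=np.array([[0,0,z] for z in range(60,150,5)]+[[-20+20*np.cos(t),0,150+20*np.sin(t)] for t in a]+[[-x,0,170] for x in range(22,90,4)]+
 [[-90-20*np.sin(t),0,150+20*np.cos(t)] for t in a]+[[-110,0,z] for z in(145,140,135,130,126)],float)
def seg(p,q):  # distance of point p to polyline q
    d=q[1:]-q[:-1];t=np.clip(((p-q[:-1])*d).sum(1)/(d*d).sum(1),0,1);r=p-q[:-1]-t[:,None]*d
    return r[np.argmin((r**2).sum(1))]
def spose(v): # v: foot xyz, yaw, rotvec tilt x,y (deg)
    return Ro.from_rotvec([v[4]*np.pi/180,v[5]*np.pi/180,0])*Ro.from_euler('z',v[3],degrees=True)
E
python3 - <<'E'
from h import *
T=lambda p:crop(p,(355,200)); S=lambda p:crop(p,(330,140),off=(400,0))
T2=lambda p:crop(p,(175,195)); S2=lambda p:crop(p,(280,225),off=(400,0))
# font
r=tri(T2((232,88)),S2((512,105)));print("mouth",r.x,r.fun, "at119",atz("top",T2((232,88)),119),atz("side",S2((512,105)),119))
c=np.array([atz("top",T2(p),19) for p in[(85,165),(400,240),(345,490),(12,415)]]);print(c.round(),c.mean(0))
c2=np.array([atz("side",S2(p),19) for p in[(668,170),(503,362),(725,458)]]);print(c2.round())
ax=(c[0]+c[1]-c[2]-c[3]);print("font +x yaw",np.degrees(np.arctan2(ax[1],ax[0])),(lambda d:np.degrees(np.arctan2(d[1],d[0])))(c[0]-c[1]))
# drainer lid
l=np.array([atz("top",T(p),94) for p in[(92,45),(362,140),(300,338),(25,240)]]);print(l.round(1),l.mean(0))
L=[(437,203),(555,115),(684,160),(570,250)];l2=np.array([atz("side",S(p),94) for p in L]);print(l2.round(1),l2.mean(0))
h=np.array([atz("top",T(p),94) for p in[(127,113),(208,142),(291,172),(95,207),(262,266)]]);print("holes",h.round(1), h[3:].mean(0))
# spout
pt=T([(215,255),(225,290),(237,325),(247,360),(257,395)]); ps=S([(596,180),(598,160),(600,140),(602,120),(630,99),(660,98),(690,99),(720,101),(763,125)])
et=T((266,445)); es=S((762,158))
hc=h[3:].mean(0)
def f(v,full=False):
    R=spose(v);X=R.apply(CL)+v[:3];r=[]
    for n,p in(("top",pt),("side",ps)):
        q=proj(n,X); r+=[seg(u,q) for u in p]
    o=R.apply([[-110,0,126]])+v[:3]
    r.append((proj("side",o)[0]-es)*.7)
    m=R.apply([0,0,90])+v[:3]
    return np.r_[np.ravel(r),(m[:2]-hc)/3,(v[2]-4)/1,v[4:]/3]
best=None
for y in(0,90,180,270):
    s=least_squares(f,[*hc,4,y,0,0],loss="soft_l1")
    if best is None or s.cost<best.cost: best=s
v=best.x;print("spout",v.round(2),best.cost);print(f(v).round(2))
print("grip",spose(v).apply([0,0,135])+v[:3],"z",spose(v).apply([0,0,1]))
E
```

```text
mouth [561.5114951  228.20735811 115.54551744] [-0.00534897 -0.03764773  0.03977413  0.0121109 ] at119 [560.78956387 227.22659181] [559.83117735 231.85677151]
[[526. 330.]
 [503. 148.]
 [365. 158.]
 [386. 345.]] [444.93466595 244.80334345]
[[499. 142.]
 [521. 328.]
 [382. 343.]]
font +x yaw -5.087637566729883 82.68057599485326
[[ 617.7 -166.5]
 [ 581.8 -311.4]
 [ 475.2 -285.1]
 [ 510.4 -140.2]] [ 546.28986117 -225.83121669]
[[ 613.8 -162. ]
 [ 580.  -309.5]
 [ 473.5 -289.2]
 [ 508.9 -145.1]] [ 544.03312664 -226.44732962]
holes [[ 583.1 -187.8]
 [ 572.1 -231.3]
 [ 560.9 -275.5]
 [ 531.5 -175.1]
 [ 510.1 -263.5]] [ 520.80142794 -219.27074666]
spout [ 519.44 -219.22    3.99   21.11    0.66   -1.22] 1.1847474997455465
[ 0.1  -0.04 -0.09  0.03  0.16 -0.05  0.04 -0.01 -0.07  0.02 -0.   -0.
 -0.   -0.   -0.   -0.   -0.   -0.    0.03  0.45 -0.    0.    0.01 -0.13
  0.   -0.06  0.53 -0.01 -0.8   0.02 -1.09 -0.33 -0.01  0.22 -0.41]
grip [ 516.57072782 -220.77772904  138.94684543] z [-0.02125989 -0.01154571  0.99970731]
```

Request:
jog_arm(xyz=[[3,-1.6,0],[6.5,-3.5,0],[10,-5.4,0],[13.5,-7.3,0],[17,-9.2,0],[20.5,-11.1,0],[24,-13,0],[27.5,-14.9,0],[31,-16.8,0],[34,-18.5,0]], delta_rot=[[0,0,0.01],[0,0,0.02],[0,0,0.03],[0,0,0.04],[0,0,0.05],[0,0,0.06],[0,0,0.07],[0,0,0.077],[0,0,0.077],[0,0,0.077]], claw=[1,1,1,1,1,1,1,1,1,1])

```text
clock: 0.93
ee_pos: [497.7, -247.7, 231.1]
ee_rot: [[0.932, 0.362, 0.0], [0.362, -0.932, 0.001], [0.0, -0.001, -1.0]]
force: [1.0, -0.4, -0.8]
finger_gap: 85.1
grip_force: 0.0
```

```bash
cat > d.py <<'E'
import sys
from h import *
def d(t):
    s=robot.sense();R=s["ee_rot"];print(s["clock"],s["ee_pos"].round(1),"yaw",np.degrees(np.arctan2(R[1,0],R[0,0])).round(2),"z",R[:,2].round(4),"f",s["force"].round(1),"m",s["moment"].round(2),"gap",round(s["finger_gap"],1));print("tool delta cm",(R.T@(np.array(t)-s["ee_pos"])/10).round(2))
if len(sys.argv)>1: d([float(x) for x in sys.argv[1:4]])
E
python3 d.py 516.6 -220.8 120
```

```text
0.9333 [ 497.7 -247.7  231.1] yaw 21.2 z [ 0.e+00  6.e-04 -1.e+00] f [ 1.  -0.4 -0.8] m [-0.01 -0.    0.01] gap 85.1
tool delta cm [ 2.73 -1.81 11.12]
```

Request:
jog_arm(xyz=[[1.4,-0.9,0],[2.7,-1.8,0],[2.7,-1.8,0],[2.7,-1.8,0],[2.7,-1.8,0]], delta_rot=[[0,0,0],[0,0,0],[0,0,0],[0,0,0],[0,0,0]], claw=[1,1,1,1,1])

```text
clock: 1.35
ee_pos: [514.4, -225.0, 231.0]
ee_rot: [[0.933, 0.359, -0.001], [0.359, -0.933, -0.0], [-0.001, 0.0, -1.0]]
force: [0.2, 0.2, -0.3]
finger_gap: 85.2
grip_force: 0.0
```

```bash
python3 d.py 516.6 -220.8 120; python3 - <<'E'
from h import *
t=robot.grab_frame("top");s=robot.grab_frame("side");g=lambda i,x,y:cv2.resize(i[y:y+100,x:x+80],None,fx=5,fy=5,interpolation=cv2.INTER_CUBIC)
cv2.imwrite("pics/c3.png",np.hstack([g(t,355,200),g(s,340,110)]))
E
```

```text
1.35 [ 514.4 -225.   231. ] yaw 21.06 z [-9.e-04 -5.e-04 -1.e+00] f [ 0.2  0.2 -0.3] m [ 0.01  0.   -0.02] gap 85.2
tool delta cm [ 0.37 -0.32 11.1 ]
```

View pics/c3.png

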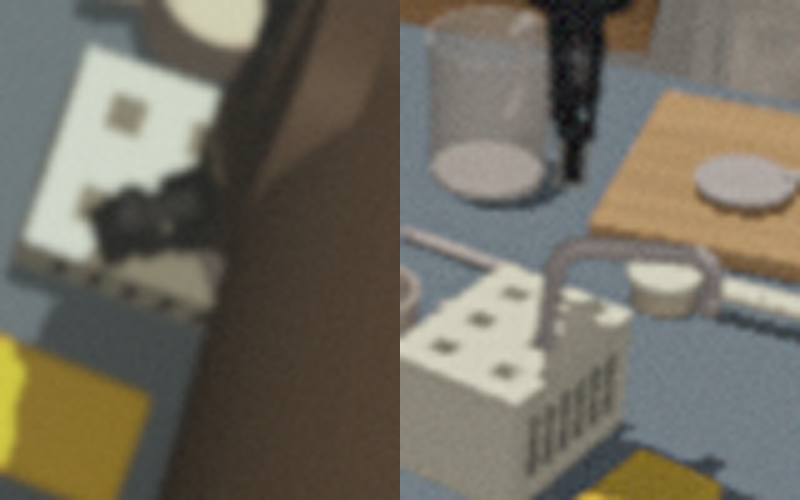

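The tool is above the spout, with a finger tip at side crop (572,180), well clear of the bar at (640,245). The top view is blocked by the arm. Descending now.

Request:
jog_arm(xyz=[[0.3,-0.3,1.5],[0.35,-0.3,3],[0.35,-0.3,4.5],[0.35,-0.3,6],[0.35,-0.3,7.5],[0.35,-0.3,9],[0.35,-0.3,10.3],[0.35,-0.3,10.9],[0.35,-0.3,10.9],[0.35,-0.3,10.9]], delta_rot=[[0,0,0],[0,0,0],[0,0,0],[0,0,0],[0,0,0],[0,0,0],[0,0,0],[0,0,0],[0,0,0],[0,0,0]], claw=[1,1,1,1,1,1,1,1,1,1])

```text
clock: 2.28
ee_pos: [517.2, -220.5, 122.5]
ee_rot: [[0.933, 0.359, -0.0], [0.359, -0.933, -0.0], [-0.0, 0.0, -1.0]]
force: [0.7, -0.3, 0.2]
finger_gap: 85.3
grip_force: 0.0
```

```bash
python3 d.py 516.6 -220.8 121; python3 - <<'E'
from h import *
s=robot.grab_frame("side")
cv2.imwrite("pics/c4.png",cv2.resize(s[120:200,330:430],None,fx=6,fy=6,interpolation=cv2.INTER_CUBIC))
E
```

```text
2.2833 [ 517.2 -220.5  122.5] yaw 21.07 z [-2.e-04 -1.e-04 -1.e+00] f [ 0.7 -0.3  0.2] m [ 0.02 -0.01  0.01] gap 85.3
tool delta cm [-0.06  0.01  0.15]
```

View pics/c4.png

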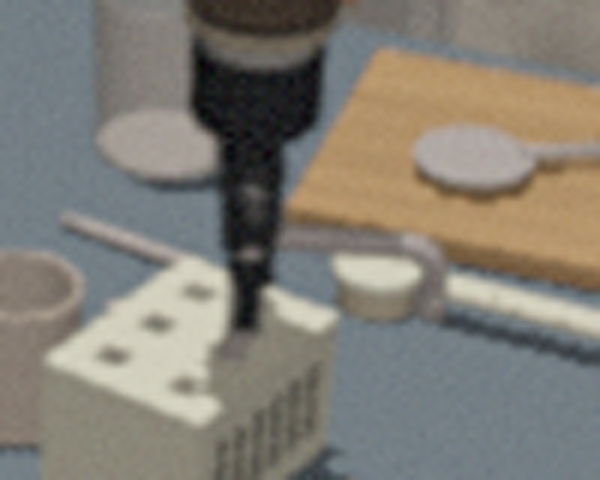

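The near finger, at crop (248,290), lies in front of the leg as planned, so I close.

Request:
jog_arm(xyz=[[0,0,0],[0,0,0],[0,0,0],[0,0,0],[0,0,0],[0,0,0],[0,0,0],[0,0,0],[0,0,0],[0,0,0]], delta_rot=[[0,0,0],[0,0,0],[0,0,0],[0,0,0],[0,0,0],[0,0,0],[0,0,0],[0,0,0],[0,0,0],[0,0,0]], claw=[0,0,0,0,0,0,0,0,0,0], newtons=80)

```text
clock: 3.17
ee_pos: [517.9, -220.4, 122.7]
ee_rot: [[0.933, 0.36, 0.001], [0.36, -0.933, -0.001], [0.001, 0.001, -1.0]]
force: [1.3, -4.1, 2.9]
finger_gap: 14.0
grip_force: 78.0
```

```bash
python3 d.py 516.6 -220.8 121
```

```text
3.1667 [ 517.9 -220.4  122.7] yaw 21.11 z [ 1.2e-03 -8.0e-04 -1.0e+00] f [ 1.3 -4.1  2.9] m [-0.73 -0.3  -0.04] gap 14.0
tool delta cm [-0.14 -0.01  0.17]
```

Request:
jog_arm(xyz=[[0,0,-0.5],[0,0,-1.5],[0,0,-3],[0,0,-5],[0,0,-7],[0,0,-9],[0,0,-11],[0,0,-13],[0,0,-14.5],[0,0,-15]], delta_rot=[[0,0,0],[0,0,0],[0,0,0],[0,0,0],[0,0,0],[0,0,0],[0,0,0],[0,0,0],[0,0,0],[0,0,0]], claw=[0,0,0,0,0,0,0,0,0,0])

```text
clock: 4.0
ee_pos: [517.7, -219.4, 274.1]
ee_rot: [[0.933, 0.361, 0.001], [0.361, -0.933, 0.0], [0.001, 0.0, -1.0]]
force: [0.8, -0.1, -1.8]
finger_gap: 14.1
grip_force: 81.7
```

```bash
python3 d.py 561 228.5 270
```

```text
4.0 [ 517.7 -219.4  274.1] yaw 21.15 z [ 1.4e-03  1.0e-04 -1.0e+00] f [ 0.8 -0.1 -1.8] m [-0.02 -0.07  0.05] gap 14.1
tool delta cm [ 20.2  -40.21   0.42]
```

Request:
jog_arm(xyz=[[0.8,-1.6,0],[2.4,-4.8,0],[4,-8,0],[5.6,-11.2,0],[7.2,-14.4,0],[8.8,-17.6,0],[10.4,-20.8,0],[12,-24,0],[13.6,-27.2,0],[15.2,-30.3,0]], delta_rot=[[0,0,0.03],[0,0,0.07],[0,0,0.11],[0,0,0.16],[0,0,0.21],[0,0,0.26],[0,0,0.31],[0,0,0.36],[0,0,0.42],[0,0,0.475]], claw=[0,0,0,0,0,0,0,0,0,0])

```text
clock: 4.83
ee_pos: [548.7, 119.5, 271.0]
ee_rot: [[0.994, -0.108, -0.003], [-0.108, -0.994, -0.0], [-0.003, 0.001, -1.0]]
force: [0.6, 0.2, -1.8]
finger_gap: 14.3
grip_force: 81.6
```

```bash
python3 d.py 561 228.5 270
```

```text
4.8333 [548.7 119.5 271. ] yaw -6.23 z [-2.6e-03 -4.0e-04 -1.0e+00] f [ 0.6  0.2 -1.8] m [-0.01 -0.13 -0.02] gap 14.3
tool delta cm [  0.04 -10.97   0.09]
```

Request:
jog_arm(xyz=[[0,-3,0],[0,-6,0],[0,-8.5,0],[0,-10,0],[0,-10.6,0],[0,-10.6,0],[0,-10.6,0],[0,-10.6,0]], delta_rot=[[0,0,0],[0,0,0],[0,0,0],[0,0,0],[0,0,0],[0,0,0],[0,0,0],[0,0,0]], claw=[0,0,0,0,0,0,0,0])

```text
clock: 5.5
ee_pos: [561.5, 220.6, 272.1]
ee_rot: [[0.994, -0.109, -0.0], [-0.109, -0.994, -0.001], [-0.0, 0.001, -1.0]]
force: [-0.4, 0.0, -1.7]
finger_gap: 13.9
grip_force: 81.6
```

```bash
python3 d.py 561 228.5 270; python3 - <<'E'
from h import *
t=robot.grab_frame("top");s=robot.grab_frame("side");cv2.imwrite("pics/t5.png",t);cv2.imwrite("pics/s5.png",s)
g=lambda i,x,y:cv2.resize(i[y:y+100,x:x+80],None,fx=5,fy=5,interpolation=cv2.INTER_CUBIC)
cv2.imwrite("pics/c5.png",np.hstack([g(t,180,190),g(s,270,190)]))
E
```

```text
5.5 [561.5 220.6 272.1] yaw -6.24 z [-2.0e-04 -1.4e-03 -1.0e+00] f [-0.4  0.  -1.7] m [-0.   -0.08 -0.04] gap 13.9
tool delta cm [-0.13 -0.78  0.21]
```

View pics/c5.png

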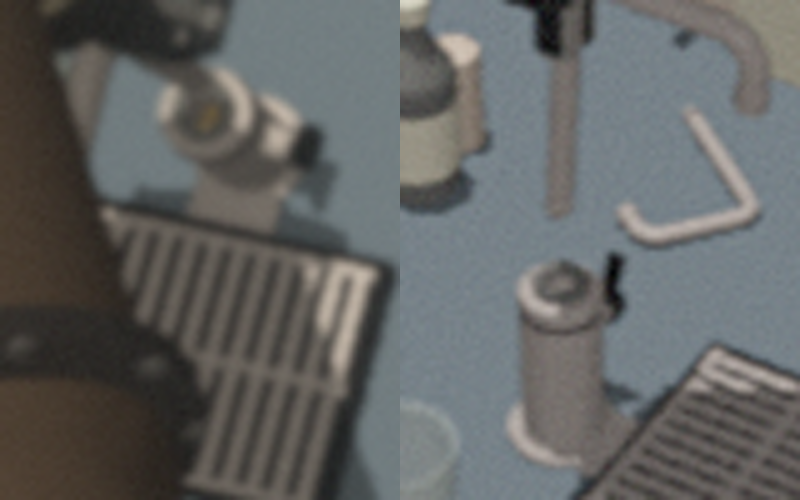

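The top view shows the leg's lower end at crop (190,75) coming down just up-left of the collar at (207,110). The side view shows the leg axis running from (570,60) to (561,195), with the foot end near (558,214) and the collar centre at (560,283). I enlarge both with overlays to measure foot against mouth.

```bash
python3 - <<'E'
from h import *
t=cv2.imread("pics/t5.png");s=cv2.imread("pics/s5.png")
R=Ro.from_euler('z',-6.2,degrees=True)
foot=np.array([561.5,220.6,272.1+18.7-135])
out=[]
for n,im,o in(("top",t,(200,193)),("side",s,(282,196))):
    c=cv2.resize(im[o[1]:o[1]+56,o[0]:o[0]+40],None,fx=10,fy=10,interpolation=cv2.INTER_CUBIC)
    q=lambda X:((proj(n,X)-o+.5)*10-.5)
    print(n,q(R.apply([[0,0,0],[0,0,40],[0,0,80],[0,0,110]])+foot).round(0).tolist(),q([[561.3,228.2,119]]).round())
    for p in q(R.apply([[0,0,0],[0,0,40],[0,0,80]])+foot): cv2.circle(c,tuple(int(round(x)) for x in p),3,(0,0,255),-1)
    p=q([[561.3,228.2,119]])[0];cv2.circle(c,tuple(int(round(x)) for x in p),3,(0,255,0),-1)
    out.append(c)
cv2.imwrite("pics/c6.png",np.hstack(out))
E
```

```text
top [[205.0, 167.0], [165.0, 132.0], [121.0, 94.0], [86.0, 63.0]] [[211. 194.]]
side [[215.0, 375.0], [213.0, 262.0], [211.0, 146.0], [209.0, 56.0]] [[205. 492.]]
```

View pics/c6.png

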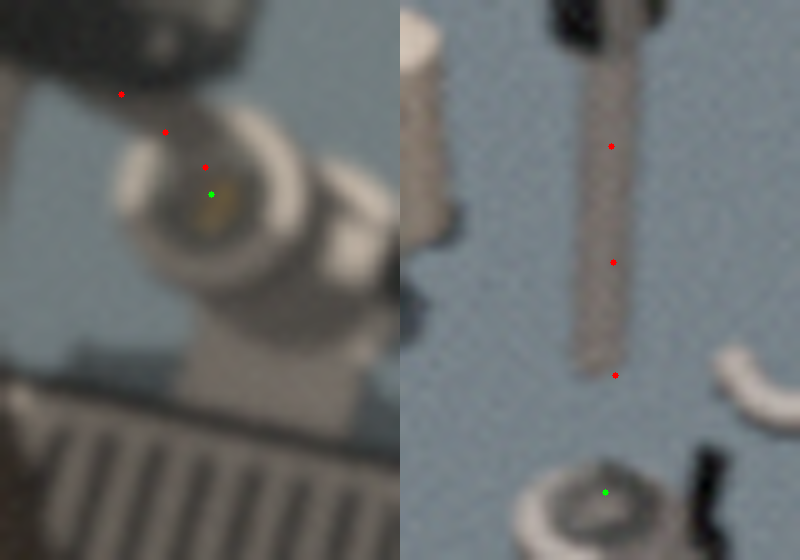

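The side crop shows the leg axis at x≈609 at row 146 and ≈598 at the foot, against predictions of 611 and 615. The spout therefore leans about 3.3° towards -x in the grip, and its foot is about 5 mm too far +x. I'll right it with a turn about tool y, move over the mouth and go down to about 10 mm above it.

Request:
jog_arm(xyz=[[0,-0.2,0],[0,-0.4,0.4],[0,-0.6,0.8],[0,-0.8,1.3],[0,-0.8,1.8],[0,-0.8,2.3],[0,-0.8,2.5],[0,-0.8,2.5],[0,-0.8,2.5],[0,-0.8,2.5]], delta_rot=[[0,-0.015,0],[0,-0.03,0],[0,-0.045,0],[0,-0.058,0],[0,-0.058,0],[0,-0.058,0],[0,-0.058,0],[0,-0.058,0],[0,-0.058,0],[0,-0.058,0]], claw=[0,0,0,0,0,0,0,0,0,0])

```text
clock: 6.43
ee_pos: [562.1, 231.0, 247.6]
ee_rot: [[0.993, -0.106, -0.057], [-0.106, -0.994, 0.006], [-0.057, -0.0, -0.998]]
force: [-0.4, -0.7, -2.6]
finger_gap: 14.0
grip_force: 81.7
```

```bash
python3 d.py 562.3 228.4 245; python3 - <<'E'
from h import *
t=robot.grab_frame("top");s=robot.grab_frame("side");cv2.imwrite("pics/t7.png",t);cv2.imwrite("pics/s7.png",s)
p=robot.sense()["ee_pos"]
R=Ro.from_euler('z',-6.2,degrees=True)
foot=p+np.array([-1.1,0,18.7-135]);print(foot)
out=[]
for n,im,o in(("top",t,(200,193)),("side",s,(282,200))):
    c=cv2.resize(im[o[1]:o[1]+56,o[0]:o[0]+40],None,fx=10,fy=10,interpolation=cv2.INTER_CUBIC)
    q=lambda X:((proj(n,X)-o+.5)*10-.5)
    print(n,q(R.apply([[0,0,0],[0,0,40],[0,0,80],[0,0,110]])+foot).round(0).tolist(),q([[561.3,228.2,119]]).round())
    for x in q(R.apply([[0,0,0],[0,0,40],[0,0,80]])+foot): cv2.circle(c,tuple(int(round(v)) for v in x),2,(0,0,255),-1)
    x=q([[561.3,228.2,119]])[0];cv2.circle(c,tuple(int(round(v)) for v in x),2,(0,255,0),-1)
    out.append(c)
cv2.imwrite("pics/c7.png",np.hstack(out))
E
```

```text
6.4333 [562.1 231.  247.6] yaw -6.08 z [-0.0571  0.0063 -0.9983] f [-0.4 -0.7 -2.6] m [-0.03 -0.15  0.  ] gap 14.0
tool delta cm [0.06 0.26 0.26]
[561.05418598 231.01396276 131.42098082]
top [[188.0, 184.0], [148.0, 151.0], [104.0, 114.0], [69.0, 85.0]] [[211. 194.]]
side [[201.0, 424.0], [199.0, 313.0], [197.0, 199.0], [195.0, 110.0]] [[205. 452.]]
```

View pics/c7.png

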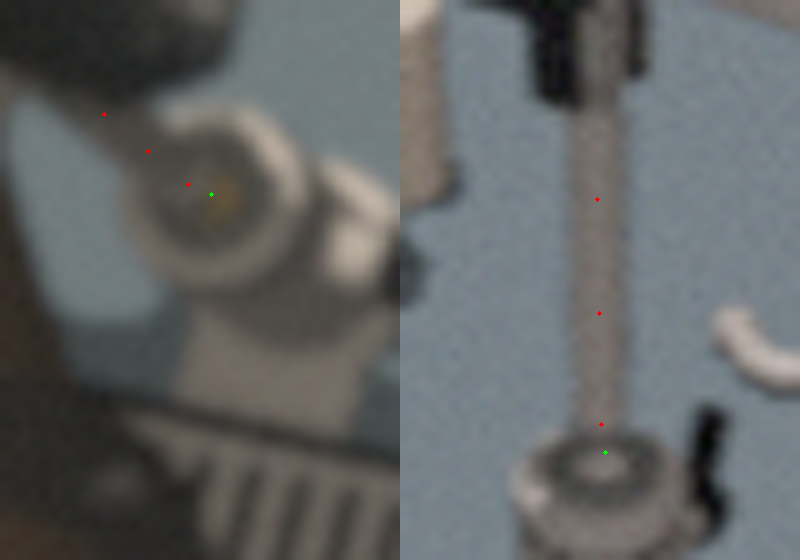

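The side view shows the leg upright now, with its axis at x≈600 and the foot at row 428 just above the collar centre near (602,463). The pale ring is the column's rim at z = 112. Redone at that height it puts the mouth near (562.2,230.3), against a foot at (561,231), well inside what the cone can take up. I correct by 1 mm and go in, watching the force.

Request:
jog_arm(xyz=[[0.1,0.05,0],[0.11,0.05,0.2],[0.12,0.05,0.4],[0.13,0.05,0.6],[0.15,0.05,0.8],[0.16,0.05,1.0],[0.17,0.05,1.2],[0.18,0.05,1.4],[0.19,0.05,1.6],[0.19,0.05,1.6]], delta_rot=[[0,0,0],[0,0,0],[0,0,0],[0,0,0],[0,0,0],[0,0,0],[0,0,0],[0,0,0],[0,0,0],[0,0,0]], claw=[0,0,0,0,0,0,0,0,0,0])

```text
clock: 7.37
ee_pos: [562.7, 230.2, 230.7]
ee_rot: [[0.993, -0.106, -0.058], [-0.106, -0.994, 0.006], [-0.059, 0.0, -0.998]]
force: [0.5, 0.0, -2.2]
finger_gap: 14.4
grip_force: 81.7
```

```bash
python3 d.py 563.3 230.4 230
```

```text
7.3667 [562.7 230.2 230.7] yaw -6.09 z [-0.0583  0.0057 -0.9983] f [ 0.5  0.  -2.2] m [-0.05 -0.16 -0.03] gap 14.4
tool delta cm [ 0.06 -0.03  0.07]
```

Request:
jog_arm(xyz=[[0.01,0,0.15],[0.02,0,0.3],[0.03,0,0.45],[0.03,0,0.6],[0.04,0,0.75],[0.05,0,0.9],[0.05,0,0.9]], delta_rot=[[0,0,0],[0,0,0],[0,0,0],[0,0,0],[0,0,0],[0,0,0],[0,0,0]], claw=[0,0,0,0,0,0,0])

```text
clock: 7.95
ee_pos: [562.8, 230.2, 221.8]
ee_rot: [[0.993, -0.106, -0.058], [-0.106, -0.994, 0.006], [-0.058, 0.0, -0.998]]
force: [-1.0, -0.7, -2.8]
finger_gap: 14.0
grip_force: 81.7
```

```bash
python3 d.py 563.3 230.4 230
```

```text
7.95 [562.8 230.2 221.8] yaw -6.1 z [-0.0581  0.0059 -0.9983] f [-1.  -0.7 -2.8] m [-0.03 -0.22  0.04] gap 14.0
tool delta cm [-0.   -0.02 -0.82]
```

Request:
jog_arm(xyz=[[0.01,0,0.15],[0.02,0,0.3],[0.03,0,0.45],[0.03,0,0.6],[0.04,0,0.75],[0.05,0,0.9],[0.06,0,1.0],[0.06,0,1.0]], delta_rot=[[0,0,0],[0,0,0],[0,0,0],[0,0,0],[0,0,0],[0,0,0],[0,0,0],[0,0,0]], claw=[0,0,0,0,0,0,0,0])

```text
clock: 8.62
ee_pos: [562.9, 230.3, 211.9]
ee_rot: [[0.993, -0.106, -0.058], [-0.106, -0.994, 0.006], [-0.058, 0.0, -0.998]]
force: [-0.3, 0.6, -2.0]
finger_gap: 14.0
grip_force: 81.7
```

```bash
python3 d.py 563.3 230.4 230
```

```text
8.6167 [562.9 230.3 211.9] yaw -6.09 z [-0.058   0.0059 -0.9983] f [-0.3  0.6 -2. ] m [-0.03 -0.17  0.07] gap 14.0
tool delta cm [-0.06 -0.02 -1.81]
```

Request:
jog_arm(xyz=[[0.01,0,0.1],[0.01,0,0.2],[0.02,0,0.3],[0.02,0,0.4],[0.03,0,0.5],[0.03,0,0.6],[0.04,0,0.7],[0.04,0,0.7]], delta_rot=[[0,0,0],[0,0,0],[0,0,0],[0,0,0],[0,0,0],[0,0,0],[0,0,0],[0,0,0]], claw=[0,0,0,0,0,0,0,0])

```text
clock: 9.28
ee_pos: [562.9, 230.2, 204.9]
ee_rot: [[0.993, -0.106, -0.058], [-0.106, -0.994, 0.006], [-0.058, 0.0, -0.998]]
force: [-0.8, 0.3, -1.9]
finger_gap: 13.9
grip_force: 81.7
```

Request:
jog_arm(xyz=[[0.01,0,0.1],[0.01,0,0.2],[0.02,0,0.3],[0.02,0,0.4],[0.03,0,0.5],[0.03,0,0.5]], delta_rot=[[0,0,0],[0,0,0],[0,0,0],[0,0,0],[0,0,0],[0,0,0]], claw=[0,0,0,0,0,0])

```text
clock: 9.78
ee_pos: [563.2, 230.4, 200.5]
ee_rot: [[0.993, -0.106, -0.057], [-0.106, -0.994, 0.006], [-0.057, -0.0, -0.998]]
force: [-1.4, -0.0, 2.6]
finger_gap: 14.0
grip_force: 82.2
```

```bash
python3 d.py 563.3 230.4 230
```

```text
9.7833 [563.2 230.4 200.5] yaw -6.09 z [-0.057   0.0063 -0.9984] f [-1.4 -0.   2.6] m [-0.16  0.06  0.01] gap 14.0
tool delta cm [-0.16 -0.01 -2.94]
```

Contact with the jaws at about 35 mm depth, so the seat should be some 15 to 17 mm further down. Continuing slowly.

Request:
jog_arm(xyz=[[0,0,0.1],[0.01,0,0.2],[0.01,0,0.3],[0.02,0,0.4],[0.02,0,0.4]], delta_rot=[[0,0,0],[0,0,0],[0,0,0],[0,0,0],[0,0,0]], claw=[0,0,0,0,0])

```text
clock: 10.2
ee_pos: [563.5, 230.7, 197.3]
ee_rot: [[0.993, -0.106, -0.056], [-0.106, -0.994, 0.007], [-0.056, -0.001, -0.998]]
force: [-1.3, -0.9, 8.2]
finger_gap: 14.3
grip_force: 83.0
```

Request:
jog_arm(xyz=[[0,0,0.1],[0.01,0,0.2],[0.01,0,0.3],[0.01,0,0.3]], delta_rot=[[0,0,0],[0,0,0],[0,0,0],[0,0,0]], claw=[0,0,0,0])

```text
clock: 10.53
ee_pos: [562.9, 230.4, 193.0]
ee_rot: [[0.993, -0.106, -0.058], [-0.106, -0.994, 0.006], [-0.058, -0.0, -0.998]]
force: [-0.4, 0.2, 1.6]
finger_gap: 14.3
grip_force: 82.0
```

```bash
python3 d.py 563.3 230.4 230
```

```text
10.5333 [562.9 230.4 193. ] yaw -6.09 z [-0.0575  0.0063 -0.9983] f [-0.4  0.2  1.6] m [ 0.15 -0.26  0.04] gap 14.3
tool delta cm [-0.18 -0.   -3.7 ]
```

Request:
jog_arm(xyz=[[0,0,0.1],[0.01,0,0.2],[0.02,0,0.3],[0.02,0,0.4],[0.02,0,0.4]], delta_rot=[[0,0,0],[0,0,0],[0,0,0],[0,0,0],[0,0,0]], claw=[0,0,0,0,0])

```text
clock: 10.95
ee_pos: [562.7, 230.3, 188.7]
ee_rot: [[0.993, -0.106, -0.058], [-0.106, -0.994, 0.006], [-0.058, 0.0, -0.998]]
force: [1.5, 0.7, 0.2]
finger_gap: 14.6
grip_force: 81.9
```

Request:
jog_arm(xyz=[[0,0,0.1],[0.01,0,0.2],[0.01,0,0.2]], delta_rot=[[0,0,0],[0,0,0],[0,0,0]], claw=[0,0,0])

```text
clock: 11.2
ee_pos: [562.5, 230.1, 186.5]
ee_rot: [[0.993, -0.106, -0.059], [-0.106, -0.994, 0.006], [-0.059, 0.001, -0.998]]
force: [0.8, 0.0, -3.0]
finger_gap: 14.0
grip_force: 81.6
```

```bash
python3 d.py 563.3 230.4 230
```

```text
11.2 [562.5 230.1 186.5] yaw -6.09 z [-0.0586  0.0056 -0.9983] f [ 0.8  0.  -3. ] m [ 0.12 -0.3  -0.02] gap 14.0
tool delta cm [-0.18 -0.03 -4.35]
```

The force dropped back, which suggests the jaws have snapped in. I feel for the seat next.

Request:
jog_arm(xyz=[[0,0,0.1],[0,0,0.1],[0,0,0.1]], delta_rot=[[0,0,0],[0,0,0],[0,0,0]], claw=[0,0,0])

```text
clock: 11.45
ee_pos: [562.6, 230.2, 185.9]
ee_rot: [[0.993, -0.106, -0.058], [-0.106, -0.994, 0.006], [-0.058, 0.0, -0.998]]
force: [0.3, 0.4, -2.3]
finger_gap: 14.1
grip_force: 81.6
```

Request:
jog_arm(xyz=[[0,0,0.1],[0,0,0.1],[0,0,0.1]], delta_rot=[[0,0,0],[0,0,0],[0,0,0]], claw=[0,0,0])

```text
clock: 11.7
ee_pos: [562.9, 230.2, 185.5]
ee_rot: [[0.993, -0.106, -0.057], [-0.106, -0.994, 0.006], [-0.057, 0.0, -0.998]]
force: [0.1, -1.6, 1.5]
finger_gap: 14.1
grip_force: 82.1
```

Request:
jog_arm(xyz=[[0,0,0.1],[0,0,0.1],[0,0,0.1]], delta_rot=[[0,0,0],[0,0,0],[0,0,0]], claw=[0,0,0])

```text
clock: 11.95
ee_pos: [563.3, 230.4, 185.3]
ee_rot: [[0.993, -0.106, -0.056], [-0.106, -0.994, 0.007], [-0.056, -0.001, -0.998]]
force: [-0.9, -1.4, 7.4]
finger_gap: 14.3
grip_force: 82.8
```

Request:
jog_arm(xyz=[[0,0,0.05],[0,0,0.05],[0,0,0.05]], delta_rot=[[0,0,0],[0,0,0],[0,0,0]], claw=[0,0,0])

```text
clock: 12.2
ee_pos: [563.4, 230.5, 185.2]
ee_rot: [[0.993, -0.106, -0.055], [-0.106, -0.994, 0.007], [-0.056, -0.001, -0.998]]
force: [-1.7, -1.6, 12.1]
finger_gap: 13.7
grip_force: 83.2
```

It rests on a hard stop at TCP z = 185.2 with about 14 N. Now the tug.

Request:
jog_arm(xyz=[[-0.01,0,-0.1],[-0.01,0,-0.2],[-0.02,0,-0.3],[-0.02,0,-0.4],[-0.03,0,-0.5],[-0.03,0,-0.5],[-0.03,0,-0.5]], delta_rot=[[0,0,0],[0,0,0],[0,0,0],[0,0,0],[0,0,0],[0,0,0],[0,0,0]], claw=[0,0,0,0,0,0,0])

```text
clock: 12.78
ee_pos: [562.2, 230.2, 187.8]
ee_rot: [[0.993, -0.106, -0.059], [-0.106, -0.994, 0.006], [-0.059, 0.001, -0.998]]
force: [0.8, 0.6, -10.3]
finger_gap: 14.4
grip_force: 80.8
```

Request:
jog_arm(xyz=[[0,0,-0.05],[-0.01,0,-0.1],[-0.01,0,-0.1],[-0.01,0,-0.1]], delta_rot=[[0,0,0],[0,0,0],[0,0,0],[0,0,0]], claw=[0,0,0,0])

```text
clock: 13.12
ee_pos: [562.3, 230.2, 189.4]
ee_rot: [[0.993, -0.106, -0.058], [-0.106, -0.994, 0.006], [-0.059, 0.0, -0.998]]
force: [0.8, 0.0, -10.6]
finger_gap: 14.0
grip_force: 80.8
```

It has caught: a spring pull of about 8 N. I go on to the stop.

Request:
jog_arm(xyz=[[0,0,-0.05],[-0.01,0,-0.1],[-0.01,0,-0.1],[-0.01,0,-0.1]], delta_rot=[[0,0,0],[0,0,0],[0,0,0],[0,0,0]], claw=[0,0,0,0])

```text
clock: 13.45
ee_pos: [562.3, 230.2, 190.3]
ee_rot: [[0.993, -0.106, -0.058], [-0.106, -0.994, 0.006], [-0.059, 0.001, -0.998]]
force: [0.6, -0.5, -14.7]
finger_gap: 14.6
grip_force: 80.4
```

Request:
jog_arm(xyz=[[0,0,-0.05],[0,0,-0.05],[0,0,-0.05],[0,0,-0.05]], delta_rot=[[0,0,0],[0,0,0],[0,0,0],[0,0,0]], claw=[0,0,0,0])

```text
clock: 13.78
ee_pos: [562.2, 230.1, 190.5]
ee_rot: [[0.993, -0.106, -0.059], [-0.106, -0.994, 0.006], [-0.059, 0.001, -0.998]]
force: [1.4, 0.1, -20.3]
finger_gap: 14.1
grip_force: 79.7
```

The collar is at its stop: 17 N at +5 mm. I lower the spout back home and check the load before releasing.

Request:
jog_arm(xyz=[[0.01,0,0.1],[0.01,0,0.2],[0.02,0,0.3],[0.03,0,0.4],[0.03,0,0.5],[0.04,0,0.6],[0.04,0,0.65],[0.04,0,0.65]], delta_rot=[[0,0,0],[0,0,0],[0,0,0],[0,0,0],[0,0,0],[0,0,0],[0,0,0],[0,0,0]], claw=[0,0,0,0,0,0,0,0])

```text
clock: 14.45
ee_pos: [563.1, 230.8, 185.5]
ee_rot: [[0.993, -0.106, -0.056], [-0.106, -0.994, 0.007], [-0.056, -0.001, -0.998]]
force: [-0.1, -0.0, -2.1]
finger_gap: 14.3
grip_force: 81.8
```

```bash
python3 d.py 563.3 230.4 230
```

```text
14.45 [563.1 230.8 185.5] yaw -6.08 z [-0.0559  0.0071 -0.9984] f [-0.1 -0.  -2.1] m [-0.22  0.05 -0.06] gap 14.3
tool delta cm [-0.23  0.04 -4.44]
```

Request:
jog_arm(xyz=[[0,0,0],[0,0,0],[0,0,0],[0,0,0],[0,0,0],[0,0,0],[0,0,0],[0,0,0]], delta_rot=[[0,0,0],[0,0,0],[0,0,0],[0,0,0],[0,0,0],[0,0,0],[0,0,0],[0,0,0]], claw=[0.6,0.6,0.6,0.6,0.6,0.6,0.6,0.6])

```text
clock: 15.12
ee_pos: [562.6, 230.4, 184.6]
ee_rot: [[0.993, -0.106, -0.058], [-0.106, -0.994, 0.006], [-0.058, 0.0, -0.998]]
force: [0.0, 1.0, -0.4]
finger_gap: 51.4
grip_force: 0.0
```

Request:
jog_arm(xyz=[[0,0,-0.5],[0,0,-1.5],[0,0,-3],[0,0,-4.5],[0,0,-6],[0,0,-8],[0,0,-10],[0,0,-12],[0,0,-13],[0,0,-13]], delta_rot=[[0,0,0],[0,0,0],[0,0,0],[0,0,0],[0,0,0],[0,0,0],[0,0,0],[0,0,0],[0,0,0],[0,0,0]], claw=[0.6,0.6,0.6,0.6,0.6,0.6,0.6,0.6,0.6,0.6])

```text
clock: 15.95
ee_pos: [571.2, 230.1, 317.6]
ee_rot: [[0.993, -0.106, -0.053], [-0.106, -0.994, 0.008], [-0.054, -0.003, -0.999]]
force: [0.3, 0.1, 0.5]
finger_gap: 51.3
grip_force: 0.0
```

```bash
python3 d.py 563.3 230.4 230; python3 - <<'E'
from h import *
s=robot.grab_frame("side")
cv2.imwrite("pics/c8.png",cv2.resize(s[150:350,230:430],None,fx=3,fy=3,interpolation=cv2.INTER_CUBIC))
E
```

```text
15.95 [571.2 230.1 317.6] yaw -6.09 z [-0.053   0.0082 -0.9986] f [0.3 0.1 0.5] m [-0.02 -0.06  0.02] gap 51.3
tool delta cm [-0.32  0.08  8.79]
```

View pics/c8.png

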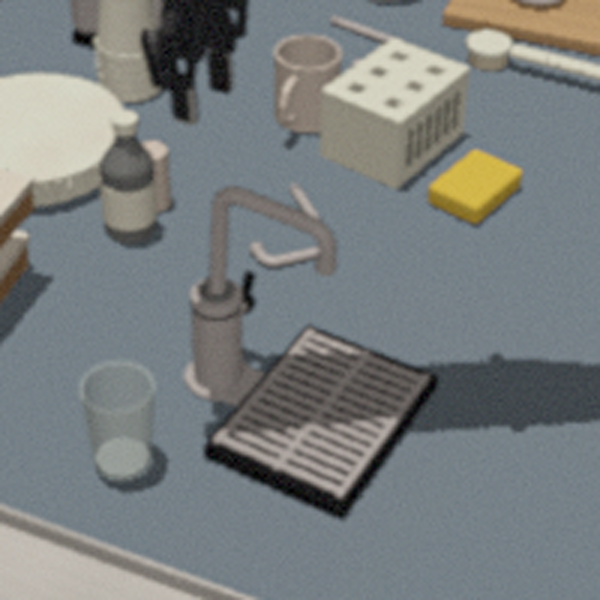

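The spout stands upright in the font, with its leg at crop (218,245) and the outlet at (327,270) over the tray. The gripper is clear of it and nothing else has moved.

```bash
python3 -c "
from workcell import robot
print(robot.close_job())"
```

```text
the job is handed in; nothing more can be done
None
```

The spout is home and upright in the font with its outlet over the drip tray; the upward tug brought the collar to its stop (about 17 N), and the job is handed in at about 16 s with the verdict not shown.

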